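# Set the guide roller of a gel-plate guide with its gauge bar

### The arm

A 6-joint arm with a two-finger parallel gripper is mounted at the origin on the work surface. World frame = base frame: x ahead of the robot, y to its left, z up, the work surface at z = 0. Lengths are in m, angles in degrees, forces in N, time in s.
With the tool pointing down it reaches from about 0.375 to 0.9 m from the base axis. Payload 3.1 kg.
Tool frame: the origin (TCP) lies at the very end of the fingers, on their centre line; the grasp point (between the pads) lies 19 mm behind it; z points along the fingers, y is the line along which they close (so a half turn about z gives the same grasp; the last joint's range is limited). The gripper opens to 87 mm and grips with 3 to 60 N. Pads are 19 mm wide; open, the fingers measure 117 mm over their backs; the gripper's body (75 mm by 190 mm) begins 51 mm behind the grasp point.
Start: joints at [-78.352, 30.224, 82.088, -0, 67.689, -10.227], TCP at [0.233, -0.58, 0.223] pointing down, gripper open.
Joint ranges: [-176.69, 176.69], [-43.24, 126.21], [12.49, 139.97], [-82, 262], [0, 151.66], [-163.58, 163.58]. Speed limits (degrees/s): [159.86, 159.86, 180, 180, 180, 180].

### API

Orientations are given as a 3x3 rotation matrix whose columns are the frame's x, y, z axes.
In Python, from rig import readout, cams, bot gives the robot as it stands.
- The arm moves only by the shell command python3 -m inch 'ROWS'. ROWS is JSON, a list of rows, each a list of 5 numbers: the shift along the world's x, y, z in cm, then the turn about the world's z in degrees, then the finger opening in cm, from 0 to 8.7. In form: [[dx, dy, dz, twist, fingers], ...]. A call has 1 to 10 rows; each row is the pose to reach, as a shift and turn from the pose commanded when the call began; what a row does not reach only later rows make up. A row lasts 1/12 s, in which the tool goes at most 41.7 mm and 7.16 degrees, less where a joint would pass 70% of its speed; a pose out of reach is approached as far as the arm can. A call with a gripper value outside its range is refused whole. The fingers move at their own pace and stop on an object; the grip force is fixed at half the most. Time passes only in rows, so rows that repeat a pose let the fingers close. It gives the time, the measured TCP pose, the force, the opening and the grip force at its end, in the units of the state.
- readout.read_state(): the state, without advancing time (a new reading comes with each control period).
- cams.capture(name): name is "side" or "top" or "wrist"; returns a dict with "image" (400x640x3 uint8, blue, green, red), "intrinsics" (3x3 intrinsics, pixels), "xyz" and "rotation" of the camera in the world; the wrist camera has in their place "tool_from_camera" (4x4, takes a point from camera to tool coordinates, whose origin is the TCP and whose axes are the flange's). Camera axes: x right, y down, z forward; pixel columns grow to the right and rows downward; lengths in m; the calibration is good to about 2 mm. A picture is of the moment at which its call begins: read the wrist's pose just before it. There is no depth.
- bot.hand_in(): hands the job in; it is judged then, once.
The state is a dict: "time_s": time; "joint_positions": joint angles; "qvel": joint speeds; "tau": joint torques, N m; "position": TCP position; "tcp_rot": TCP orientation; "force": force on the tool from outside, world axes, zero at the start; "moment": the same for the moment, N m; "opening": opening from 0.0 (shut) to 1.0 (fully open); "grasp_force": force on a finger pad.
Only numpy, scipy, OpenCV 4.12 (cv2) and the standard library are available. Lean on these libraries where they do the work, as an engineer would, in place of code of your own. Each camera call takes 0.05 s, during which the arm holds its last target. There are 200 camera calls.

### The job

Slide the loose metal gauge bar endways into the channel of the plate guide, under the clear bridge, from the guide's right-hand end as the robot sees it, until it sticks out about equally at both ends, standing on the guide's base, and let go of it. Then turn the eccentric bolt by its bar handle, anticlockwise seen from above, until the roller leaves the gauge barely any play (it must still slide; no more than about 1.5 mm of play). Finally take the gauge by the end that sticks out on the left, draw it right through and out on that side to feel that it slides, and leave it on the bench clear of the guide, with the bolt still at that setting and the glassware and other things around left where they are.

Things in the scene. Friction and masses are not known exactly. Their poses are not given: they have to be found in the camera images.
- gauge_centre (a point): centre of the loose gauge: plain aluminium bar 12 mm thick (its x), 150 mm long (its y), 30 mm high (its z), hollow, about 100 g, two dark dots on each broad face. It starts standing on its long narrow edge on the bench, this point 15 mm up. Both ends are alike. Grip it across its 12 mm thickness.
- guide: plate guide, fixed. Origin on the bench, under the middle of the channel. y: along the channel, from the inlet end (robot's right) to the outlet (left); x: across it, away from the robot; z up. Grey base plate 8 mm thick, x -86 to 32, y -42 to 42 mm, with a short ramp, 26 mm wide, down to y -57 and 57. The channel lies between a fixed fence (far side) and a roller (robot's side), open at both ends.
- channel (a point): middle of the channel floor (base plate top, 8 mm above the bench); axes as the guide. Aluminium fence: face at x = +6 mm, y -30 to 30, 16 mm high. Opposite it a black roller, radius 28, 17 mm high, that spins freely on the eccentric bolt. Clear acrylic bridge over both, y -18 to 18: underside 36, top 41 mm above this point. The centred gauge sticks out 45 mm past the fence at each end.
- bolt_bar (a point): centre of the bolt's steel bar handle, on the bolt's vertical axis, at guide x = -34, y = 0, z = 64 mm. The bar is 56 mm long (this frame's y), 12 mm thick (its x), 20 mm high (54 to 74 mm above the bench), 5 mm clear of the bridge below: grip it across its thickness from above.
- bolt (a joint): angle of the eccentric bolt, rad, growing anticlockwise seen from above. At 0 the bar handle lies along the channel and the gap from roller to fence is widest; at 1.57 the bar lies across it. Gap in mm = 12 + 5 cos(angle): 17 at 0, 13.5 at 1.27, 12 (just the gauge) at 1.57. Stiff (0.25 N m), stays where left, stops at -0.3 and 2.6, starts between 0 and 0.7.
- bottle_a: bystander: clear bottle 72 mm wide, 170 mm high, blue cap; origin at its underside
- bottle_b: bystander: clear bottle 60 mm wide, 140 mm high, with a label; origin at its underside
- beaker: bystander: glass beaker 70 mm wide, 90 mm high; origin at its underside
- dish: bystander: shallow glass dish 72 mm wide, 18 mm high; origin at its underside
- flask: bystander: conical flask 76 mm wide, 108 mm high; origin at its underside
- comb: bystander: flat white gel comb 110 mm long, 6 mm high; origin at its underside
- plates: bystander: stack of glass plates 90 x 100 x 12 mm; origin at its underside

How it is judged (in metres and radians):
On the way, in this order (a step that is already met when the one before it is completed fails the run):
1. the gauge stands in the channel on the guide's base, its centre within 22 mm of the guide's middle along the channel, and is let go (y of gauge_centre in the frame of guide between -0.022 and 0.022 m and x of gauge_centre in the frame of guide between -0.009 and 0.009 m and angle between the y axis of gauge_centre and the y axis of guide, either way round below 0.12 rad and angle between gauge_centre's own z axis and vertical below 0.12 rad and z of gauge_centre in the frame of guide between 0.015 and 0.028 m and contact force between the fingers and gauge below 0.05 N), for 0.2 s.
2. with the gauge standing in the channel, the bolt is set so that the gap exceeds the gauge by 0 to 1.6 mm (bolt angle 1.245 to 1.60) (y of gauge_centre in the frame of guide between -0.022 and 0.022 m and x of gauge_centre in the frame of guide between -0.009 and 0.009 m and angle between the y axis of gauge_centre and the y axis of guide, either way round below 0.12 rad and angle between gauge_centre's own z axis and vertical below 0.12 rad and z of gauge_centre in the frame of guide between 0.015 and 0.028 m and value of joint bolt between 1.245 and 1.6 rad), for 0.3 s.
3. the gauge is drawn out through the outlet (left) end, its centre more than 120 mm past the guide's middle, with the bolt still so set (y of gauge_centre in the frame of guide above 0.12 m and value of joint bolt between 1.245 and 1.6 rad), for 0.1 s.
At the end, for the whole second after the job is handed in: The gap between roller and fence is 12 to 13.6 mm (bolt angle 1.245 to 1.60), and the gauge rests, let go, on the bench, standing or flat, left of the guide and off its base: its centre less than 17.5 mm up, at least 70 mm past the guide's middle along the channel and within 350 mm of it (value of joint bolt between 1.245 and 1.6 rad and y of gauge_centre in the frame of guide above 0.07 m and horizontal distance between gauge_centre and guide below 0.35 m and height (world z) of gauge_centre between 0.002 and 0.0175 m and linear speed of gauge below 0.02 m/s and contact force between the fingers and gauge below 0.05 N); the robot touches nothing.
It fails at once if a bystander (bottles, beaker, dish, flask, comb, stack of glass plates) is moved by more than 30 mm or tipped (distance of any of bottle_a, bottle_b, beaker, dish, flask, comb, plates from where it was at the start of the episode above 0.03 m or angle between any of bottle_a, bottle_b, beaker, dish, flask, comb, plates's own z axis and vertical above 0.5 rad).
It also fails if it takes over 58 s, if anything falls off the work surface, if the arm or the gripper's body presses on something with over 40 N, if the wrist force passes 120 N, or if a joint passes its speed limit or range.

## Working session

There is one attempt and no reset: what is moved stays moved. The work goes in short steps, Python scripts to look and compute and a shell command to move; the robot and the scene stay as the last step left them, time stands still between calls to the robot, and variables do not carry over. Pictures are saved under pics/ and viewed, at most 12 in all, crops included, and the job is handed in when it is done.

```bash
mkdir -p pics; ls
python3 - <<'E'
from rig import readout,cams
import cv2,numpy as np
s=readout.read_state();print(s['time_s'],s['position'],s['tcp_rot'],s['opening'])
for n in("top","side"):
    c=cams.capture(n);cv2.imwrite(f"pics/{n}0.png",c["image"]);np.savez(f"{n}0.npz",**c);print(n,c["intrinsics"],c["xyz"],c["rotation"])
E
```

```text
pics
0.0 [ 0.23272727 -0.57925403  0.22158692] [[ 9.27998032e-01  3.72584794e-01 -4.72480654e-04]
 [ 3.72584929e-01 -9.27995685e-01  2.11623669e-03]
 [ 3.50017605e-04 -2.13990266e-03 -9.99997649e-01]] 0.9987152572520431
top [[418.82139901   0.         322.64699102]
 [  0.         418.82139901 201.37229501]
 [  0.           0.           1.        ]] [ 0.45850649 -0.02266541  1.0126925 ] [[ 0.02881647 -0.99104196  0.13040493]
 [-0.99934875 -0.02572891  0.02530026]
 [-0.02171844 -0.13104907 -0.99113796]]
side [[502.87368351   0.         322.36817152]
 [  0.         502.87368351 199.90206219]
 [  0.           0.           1.        ]] [0.18862732 0.85638256 1.07687513] [[-0.91365735 -0.2874988   0.28735812]
 [-0.4063566   0.6637906  -0.62789836]
 [-0.01022559 -0.69045382 -0.72330419]]
```

View pics/top0.png

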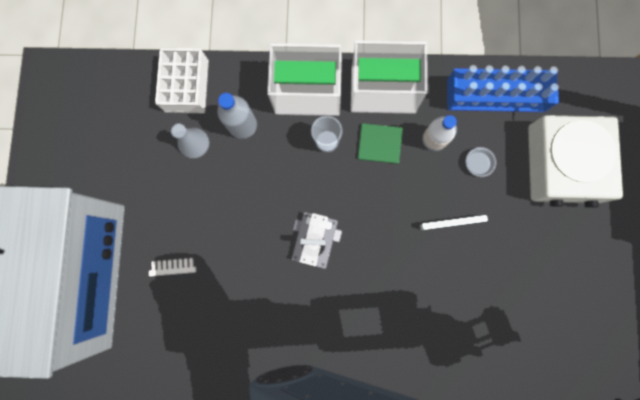

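View pics/side0.png

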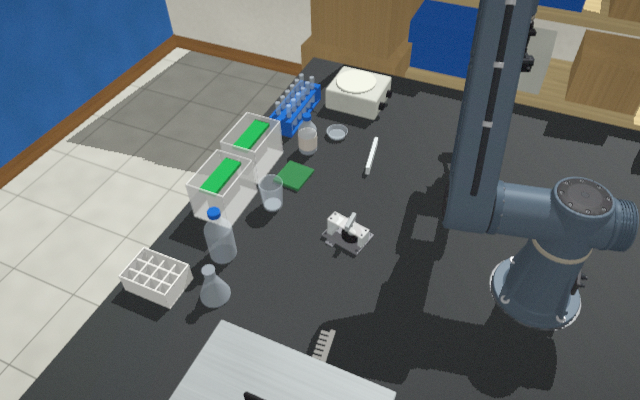

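The top view shows the gauge at about (454,222), the guide at (316,240), the comb at (173,267) and the plates at (381,143). The side view shows the guide at (348,233). I'll enlarge the guide and the gauge.

```bash
cat > h.py <<'E'
import numpy as np,cv2
def ray(c,u,v,z):
    d=c["rotation"]@np.linalg.solve(c["intrinsics"],[u,v,1.]);o=np.asarray(c["xyz"]);return o+d*(z-o[2])/d[2]
E
python3 - <<'E'
import numpy as np,cv2
from h import *
t=np.load("top0.npz");im=t["image"];s=np.load("side0.npz")["image"]
a=cv2.resize(im[200:280,280:355],None,fx=5.3,fy=5.3,interpolation=3)[:424,:397];b=cv2.resize(s[200:260,312:387],None,fx=5.3,fy=5.3,interpolation=3)
b=cv2.copyMakeBorder(b,0,a.shape[0]-b.shape[0],0,0,0);cv2.imwrite("pics/crop.png",np.hstack([a,b]))
g=cv2.cvtColor(im,6);m=np.zeros_like(g);m[205:240,410:500]=(g[205:240,410:500]>110)
p=cv2.findNonZero(m);r=cv2.minAreaRect(p);print(r)
box=cv2.boxPoints(r);print([ray(t,u,v,.03)[:2].round(4) for u,v in box], ray(t,*r[0],.03))
E
```

```text
((454.3600158691406, 221.9736328125), (8.33198070526123, 67.73675537109375), 82.23483276367188)
[array([ 0.5441, -0.2273]), array([ 0.5697, -0.3835]), array([ 0.5504, -0.3857]), array([ 0.5248, -0.2299])] [ 0.54726365 -0.30663393  0.03      ]
```

View pics/crop.png

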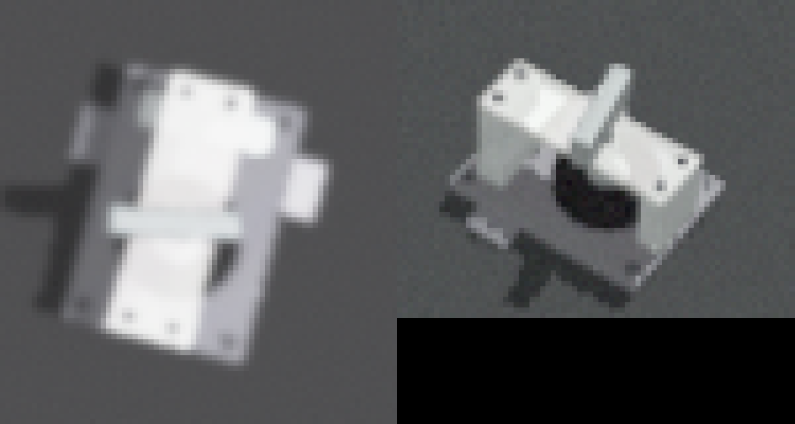

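The crop shows the guide's base corners at TL (127,65), TR (305,105), BR (245,362) and BL (65,318). The bar runs from (108,220) to (242,222), nearly at 0.2 rad to the channel. I'll convert these to positions.

Run:
```python
import numpy as np
from h import *
t=np.load("top0.npz");s=np.load("side0.npz")
f=lambda c,x,y,z,o:ray(c,x/5.3+o[0]-.4,y/5.3+o[1]-.4,z)[:2]
o=(280,200)
P=np.array([f(t,x,y,.008,o) for x,y in[(127,65),(305,105),(245,362),(65,318)]]);L=np.array([(32,42),(32,-42),(-86,-42),(-86,42)])/1e3
def fit(L,P):
    H=(L-L.mean(0)).T@(P-P.mean(0));a=np.arctan2(H[0,1]-H[1,0],H[0,0]+H[1,1]);R=np.array([[np.cos(a),-np.sin(a)],[np.sin(a),np.cos(a)]]);tt=P.mean(0)-R@L.mean(0);print(np.degrees(a),tt,((L@R.T+tt-P)*1e3).round(1).tolist(),"bolt",R@[-.034,0]+tt)
fit(L,P)
b=np.array([f(t,x,y,.074,o) for x,y in[(108,215),(242,217)]]);print("bar",b,b.mean(0))
for n,x,y in[("beaker",326,142),("botA",243,130),("plates",381,143),("comb",173,267),("dish",480,165),("botB",438,140)]:print(n,ray(t,x,y,.01)[:2].round(3))
```

```text
-11.65954796367123 [0.5246316  0.01410779] [[0.5, 0.5], [-0.4, -0.3], [0.0, -0.5], [-0.1, 0.4]] bolt [0.49133316 0.02097905]
bar [[ 0.49321114  0.04947086]
 [ 0.49395365 -0.00708356]] [0.49358239 0.02119365]
beaker [ 0.738 -0.001]
botA [0.764 0.206]
plates [ 0.739 -0.136]
comb [0.423 0.355]
dish [ 0.689 -0.376]
botB [ 0.749 -0.275]
```

```bash
python3 -m inch '[[3,3,0,7,8.7],[6,6,0,14,8.7],[9,9,0,21,8.7],[12,12,0,28,8.7],[15,15,0,35,8.7],[18,18,0,42,8.7],[21,21,0,49,8.7],[24,24,0,56,8.7],[26,26,0,63,8.7],[26,27,0,70,8.7]]'; python3 -m inch '[[0,0,0,7.5,8.7],[0,0,0,7.5,8.7],[0,0,0,7.5,8.7],[0,0,0,7.5,8.7]]'
python3 - <<'E'
from rig import readout,cams
import cv2,numpy as np
s=readout.read_state();print(s['position'],s['tcp_rot'])
c=cams.capture("wrist");cv2.imwrite("pics/w1.png",c["image"]);np.savez("w1.npz",p=s['position'],R=s['tcp_rot'],**c);print(c["tool_from_camera"],c["intrinsics"])
E
```

```text
time_s: 0.93
position: [0.4968, -0.3062, 0.2223]
tcp_rot: [[-0.043, 0.999, 0.002], [0.999, 0.043, 0.001], [0.001, 0.003, -1.0]]
force: [0.1, -0.6, 0.5]
opening: 1.001
grasp_force: 0.0
time_s: 1.27
position: [0.4926, -0.3104, 0.2224]
tcp_rot: [[-0.16, 0.987, -0.0], [0.987, 0.16, 0.0], [0.0, -0.0, -1.0]]
force: [0.2, -0.1, -0.1]
opening: 1.001
grasp_force: 0.0
[ 0.49264529 -0.31036558  0.22237302] [[-1.59609791e-01  9.87180163e-01 -2.00985190e-04]
 [ 9.87180174e-01  1.59609814e-01  1.06721936e-04]
 [ 1.37432987e-04 -1.81374729e-04 -9.99999974e-01]]
[[-4.71202024e-04 -9.66490656e-01 -2.56701361e-01  7.00988639e-02]
 [ 9.99999649e-01 -6.33142784e-04  5.48204053e-04  7.38925204e-04]
 [-6.92362710e-04 -2.56701013e-01  9.66490616e-01 -1.61953077e-01]
 [ 0.00000000e+00  0.00000000e+00  0.00000000e+00  1.00000000e+00]] [[278.28803457   0.         317.72046085]
 [  0.         278.28803457 200.91298183]
 [  0.           0.           1.        ]]
```

View pics/w1.png

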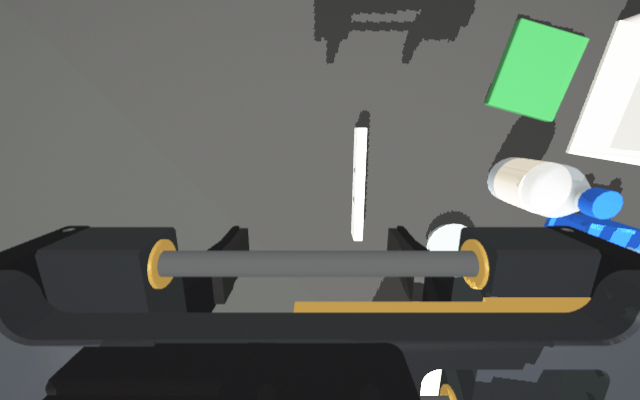

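The wrist view shows the gauge as a bright strip from (358,240) to (361,127), between the fingers, with its left edge dim. I'll measure the top face by ray casting.

```bash
cat >> h.py <<'E'
def wcam(w):
    T=w["tool_from_camera"];R=np.asarray(w["R"]);return dict(rotation=R@T[:3,:3],xyz=np.asarray(w["p"])+R@T[:3,3],intrinsics=w["intrinsics"])
E
python3 - <<'E'
import numpy as np,cv2
from h import *
w=np.load("w1.npz");c=wcam(w);g=cv2.cvtColor(w["image"],6)
for v in(130,150,170,190,210,230,236,240):
    row=g[v,335:385];print(v,row[8:36].tolist())
    i=np.where(row>190)[0]+335
    if len(i):print([ray(c,u,v,.03)[:2].round(4).tolist() for u in(i[0]-.5,i[-1]+.5)],i[0],i[-1])
print(g[118:134,361],g[232:246,358])
for v in(126.5,238.5):print(ray(c,360,v,.03))
E
```

```text
130 [118, 117, 117, 119, 118, 118, 118, 116, 118, 119, 118, 214, 243, 246, 255, 255, 255, 255, 255, 255, 255, 255, 255, 255, 177, 68, 108, 119]
[[0.5265, -0.2375], [0.5424, -0.2349]] 354 366
150 [119, 118, 119, 118, 117, 118, 118, 117, 119, 118, 172, 240, 245, 253, 255, 255, 255, 255, 255, 255, 255, 255, 255, 243, 94, 114, 118, 118]
[[0.5312, -0.2614], [0.5473, -0.2588]] 354 366
170 [119, 119, 118, 119, 119, 118, 116, 118, 119, 118, 212, 172, 230, 255, 255, 255, 255, 255, 255, 255, 255, 255, 241, 67, 67, 108, 120, 119]
[[0.5348, -0.2864], [0.5512, -0.2838]] 353 365
190 [118, 118, 119, 118, 118, 118, 118, 119, 117, 213, 243, 246, 255, 255, 255, 255, 255, 255, 255, 255, 255, 246, 71, 110, 118, 119, 118, 118]
[[0.5385, -0.3124], [0.5552, -0.3097]] 352 364
210 [119, 118, 118, 118, 119, 118, 118, 118, 144, 237, 245, 254, 255, 255, 255, 255, 255, 255, 255, 255, 250, 88, 68, 109, 118, 118, 118, 118]
[[0.5437, -0.3391], [0.5594, -0.3366]] 352 363
230 [118, 118, 119, 119, 118, 118, 119, 118, 231, 245, 242, 255, 255, 255, 255, 255, 255, 255, 255, 253, 149, 118, 118, 119, 119, 117, 118, 119]
[[0.5477, -0.3671], [0.5638, -0.3645]] 351 362
236 [118, 118, 118, 118, 118, 118, 118, 118, 118, 215, 251, 255, 255, 255, 255, 255, 255, 255, 255, 250, 128, 118, 118, 119, 119, 118, 118, 119]
[[0.5507, -0.3754], [0.5655, -0.373]] 352 362
240 [118, 118, 119, 119, 118, 117, 118, 118, 118, 119, 180, 255, 255, 255, 255, 255, 255, 255, 255, 214, 118, 118, 118, 118, 118, 117, 118, 118]
[[0.5545, -0.3807], [0.5667, -0.3788]] 354 362
[ 68  67  67  68  67  68  67  67  68 193 255 255 255 255 255 255] [255 255 255 255 255 255 255 255 255 171 118 118 118 119]
[ 0.53364258 -0.2321246   0.03      ]
[ 0.56286231 -0.37717343  0.03      ]
```

```bash
python3 -m inch '[[3,-2.5,-3,0,5],[6.5,-5.3,-6,0,5],[6.5,-5.3,-10,0,5],[6.5,-5.3,-14,0,5],[6.5,-5.3,-17.5,0,5],[6.5,-5.3,-17.5,0,5],[6.5,-5.3,-17.5,0,5]]'
python3 - <<'E'
from rig import readout,cams
import cv2,numpy as np
s=readout.read_state();print(s['position'])
c=cams.capture("wrist");cv2.imwrite("pics/w2.png",c["image"]);np.savez("w2.npz",p=s['position'],R=s['tcp_rot'],**c)
E
```

```text
time_s: 1.9
position: [0.5553, -0.3617, 0.0441]
tcp_rot: [[-0.161, 0.987, -0.006], [0.987, 0.161, 0.006], [0.007, -0.005, -1.0]]
force: [0.4, 0.3, 0.8]
opening: 0.602
grasp_force: 0.0
[ 0.55532795 -0.36171919  0.04408162]
```

View pics/w2.png

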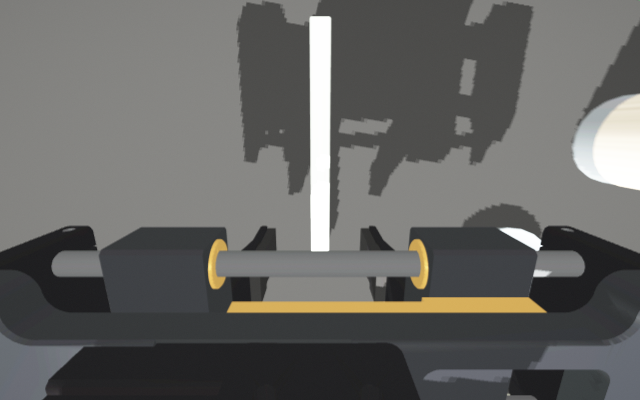

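The gauge stands centred between the fingers, from (320,17) to (320,250). I'll lower and grip.

```bash
python3 -m inch '[[0,0,-2,0,4],[0,0,-3.9,0,4],[0,0,-3.9,0,4],[0,0,-3.9,0,0],[0,0,-3.9,0,0],[0,0,-3.9,0,0],[0,0,-3.9,0,0],[0,0,-3.9,0,0]]';  python3 -m inch '[[0,0,0,0,0],[0,0,1,0,0],[0,0,3,0,0],[0,0,5,0,0],[0,0,7,0,0],[0,0,7,0,0],[0,0,7,0,0]]'
```

```text
time_s: 2.62
position: [0.5585, -0.3635, 0.01]
tcp_rot: [[-0.163, 0.987, 0.002], [0.987, 0.163, -0.002], [-0.002, 0.001, -1.0]]
force: [0.3, -0.4, 0.1]
opening: 0.165
grasp_force: 0.3
time_s: 3.2
position: [0.5586, -0.3635, 0.0799]
tcp_rot: [[-0.163, 0.987, 0.002], [0.987, 0.163, -0.002], [-0.002, 0.002, -1.0]]
force: [-0.6, 0.6, -2.0]
opening: 0.136
grasp_force: 30.0
```

```bash
python3 -m inch '[[-1,3,0,-5,0],[-2.5,6.5,0,-11,0],[-4,10,0,-16,0],[-5.5,14,0,-21,0],[-7,17,0,-21,0],[-7.4,18.5,0,-21,0],[-7.4,18.5,-2.5,-21,0],[-7.4,18.5,-5,-21,0],[-7.4,18.5,-5,-21,0],[-7.4,18.5,-5,-21,0]]'
python3 - <<'E'
from rig import readout,cams
import cv2,numpy as np
s=readout.read_state();print(s['position'])
c=cams.capture("wrist");np.savez("w3.npz",p=s['position'],R=s['tcp_rot'],**c)
cv2.imwrite("pics/w3.png",c["image"][:300])
c=cams.capture("top");np.savez("top1.npz",**c);cv2.imwrite("pics/top1.png",cv2.resize(c["image"][190:310,280:420],None,fx=5,fy=5,interpolation=3))
E
```

```text
time_s: 4.03
position: [0.483, -0.1775, 0.0271]
tcp_rot: [[0.201, 0.979, -0.004], [0.979, -0.201, 0.002], [0.001, -0.004, -1.0]]
force: [0.1, -0.1, -0.5]
opening: 0.129
grasp_force: 30.0
[ 0.48295704 -0.17747495  0.02705721]
```

View pics/w3.png

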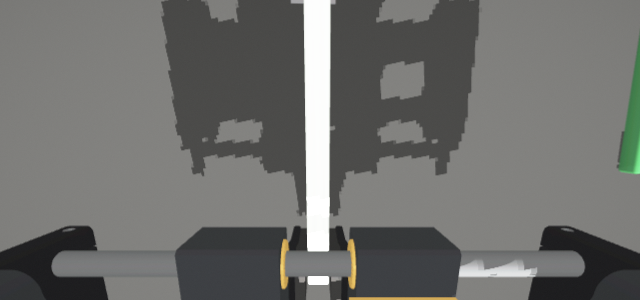

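The gauge is held straight along the tool axis at column 317. The guide is out of frame, so I'll rise to see it.

```bash
python3 -m inch '[[0,0,4,0,0],[0,0,8,0,0],[0,0,12,0,0],[0,0,16,0,0],[0,0,20,0,0],[0,0,22,0,0],[0,0,22,0,0],[0,0,22,0,0],[0,0,22,0,0]]'
python3 - <<'E'
from rig import readout,cams
import cv2,numpy as np
s=readout.read_state();print(s['position'])
c=cams.capture("wrist");np.savez("w4.npz",p=s['position'],R=s['tcp_rot'],**c)
cv2.imwrite("pics/w4.png",cv2.resize(c["image"][:150,220:420],None,fx=4,fy=4,interpolation=3))
E
```

```text
time_s: 4.88
position: [0.4829, -0.1776, 0.2482]
tcp_rot: [[0.202, 0.979, -0.001], [0.979, -0.202, 0.001], [0.0, -0.001, -1.0]]
force: [-0.8, 0.3, -1.4]
opening: 0.136
grasp_force: 30.0
[ 0.48292946 -0.17759989  0.24823084]
```

View pics/w4.png

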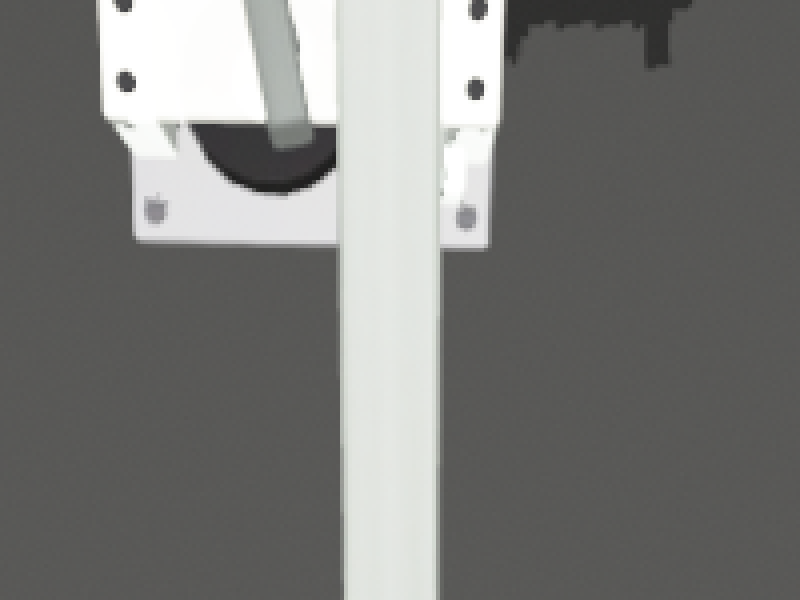

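The crop shows the base's inlet corners at (136,240) and (489,248), the bridge edge from (103,118) to (499,127), and the bar end at about (290,125). I'll refine the guide pose from these.

Run:
```python
import numpy as np
from h import *
c=wcam(np.load("w4.npz"))
f=lambda x,y,z:ray(c,x/4+220-.4,y/4-.4,z)[:2]
a,b=f(136,241,.008),f(489,248,.008);d=(b-a);print(a,b,np.linalg.norm(d),np.degrees(np.arctan2(d[1],d[0])))
p,q=f(103,118,.049),f(499,127,.049);e=q-p;print(p,q,np.linalg.norm(e),np.degrees(np.arctan2(e[1],e[0])))
for ang in(-11.66,np.degrees(np.arctan2(d[1],d[0])),-12.7):
    r=np.radians(ang);R=np.array([[np.cos(r),-np.sin(r)],[np.sin(r),np.cos(r)]])
    o=(a+b)/2-R@[-.027,-.042];print(ang,o,"br",R.T@(p-o),R.T@(q-o),"bolt",o+R@[-.034,0])
for x,y in((290,122),(267,0)):print(f(x,y,.074))
```

```text
[ 0.43233717 -0.00776794] [ 0.54588151 -0.03337202] 0.11639538905953109 -12.707567936042047
[0.43810664 0.01515754] [ 0.54958115 -0.01023159] 0.1143292365996344 -12.830662036982865
-11.66 [0.52404052 0.01510651] br [-0.08417087 -0.01731758] [ 0.0301345  -0.01965338] bolt [0.49074214 0.02197804]
-12.707567936042047 [0.52468694 0.01446192] br [-0.08461258 -0.01836693] [ 0.0297164  -0.01861255] bolt [0.49151975 0.02194107]
-12.7 [0.52468231 0.01446662] br [-0.08460945 -0.01835932] [ 0.02971949 -0.01862005] bolt [0.49151414 0.02194139]
[ 0.49120683 -0.00452055]
[0.4917143  0.02443995]
```

```bash
python3 -m inch '[[-0.25,0.2,-4,-0.9,0],[-0.25,0.2,-8,-0.9,0],[-0.25,0.2,-12,-0.9,0],[-0.25,0.2,-16,-0.9,0],[-0.25,0.2,-20,-0.9,0],[-0.25,0.2,-22.7,-0.9,0],[-0.25,0.2,-22.7,-0.9,0],[-0.25,0.2,-22.7,-0.9,0],[-0.25,0.2,-22.7,-0.9,0]]'
python3 - <<'E'
from rig import readout,cams
import cv2,numpy as np
s=readout.read_state();print(s['position'],s['tcp_rot'])
c=cams.capture("top");np.savez("top1.npz",**c);a=cv2.resize(c["image"][190:310,290:390],None,fx=4,fy=4,interpolation=3)
c=cams.capture("side");np.savez("side1.npz",**c);b=cv2.resize(c["image"][150:270,310:410],None,fx=4,fy=4,interpolation=3)
cv2.imwrite("pics/ts1.png",np.hstack([a,b]))
E
```

```text
time_s: 5.68
position: [0.4815, -0.1761, 0.0218]
tcp_rot: [[0.217, 0.976, -0.0], [0.976, -0.217, 0.0], [0.0, -0.0, -1.0]]
force: [0.8, -0.7, -0.6]
opening: 0.14
grasp_force: 30.0
[ 0.48154296 -0.17606802  0.02182676] [[ 2.16924780e-01  9.76188320e-01 -6.19510567e-05]
 [ 9.76188320e-01 -2.16924775e-01  7.08223882e-05]
 [ 5.56972691e-05 -7.58390289e-05 -9.99999996e-01]]
```

View pics/ts1.png

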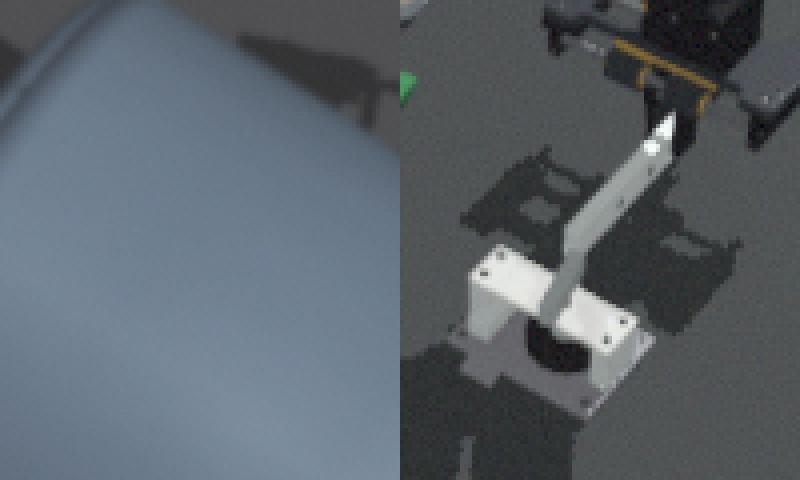

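The top view is blocked by the arm. The side view shows the gauge lined up with the channel mouth at about (570,240). I'll insert it slowly.

```bash
python3 -m inch '[[-0.1,0,0,0,0],[0.12,1,0,0,0],[0.33,2,0,0,0],[0.55,3,0,0,0],[0.77,4,0,0,0],[0.99,5,0,0,0],[1.2,6,0,0,0],[1.2,6,0,0,0],[1.2,6,0,0,0]]'
```

```text
time_s: 6.53
position: [0.4935, -0.115, 0.0215]
tcp_rot: [[0.215, 0.977, -0.0], [0.977, -0.215, 0.0], [-0.0, -0.0, -1.0]]
force: [0.2, 0.4, -2.1]
opening: 0.136
grasp_force: 30.0
```

```bash
python3 -m inch '[[0.22,1,0,0,0],[0.43,2,0,0,0],[0.65,3,0,0,0],[0.87,4,0,0,0],[1.08,5,0,0,0],[1.3,6,0,0,0],[1.64,7.4,0,0,0],[1.64,7.4,0,0,0],[1.64,7.4,0,0,0]]';  python3 -m inch '[[0,0,-0.1,0,0],[0,0,-0.2,0,0],[0,0,-0.25,0,0],[0,0,-0.25,0,0],[0,0,-0.25,0,0]]'
```

```text
time_s: 7.28
position: [0.5099, -0.041, 0.0215]
tcp_rot: [[0.215, 0.977, -0.0], [0.977, -0.215, -0.0], [-0.0, -0.0, -1.0]]
force: [-0.1, 0.2, -1.4]
opening: 0.139
grasp_force: 30.0
time_s: 7.7
position: [0.5097, -0.0424, 0.019]
tcp_rot: [[0.218, 0.976, -0.0], [0.976, -0.218, 0.0], [-0.0, -0.0, -1.0]]
force: [-0.3, 0.7, -0.5]
opening: 0.135
grasp_force: 30.0
```

```bash
python3 -m inch '[[0,0,-0.08,0,0],[0,0,-0.08,0,0],[0,0,-0.08,0,0],[0,0,-0.08,0,3],[0,0,-0.08,0,3],[0,0,-0.08,0,3],[0,0,-0.08,0,3]]';  python3 -m inch '[[0,0,2,0,3],[0,0,5,0,3],[0,0,9,0,4],[0,0,13,0,4],[0,0,13,0,4],[0,0,13,0,4]]'
python3 - <<'E'
from rig import readout,cams
import cv2,numpy as np
s=readout.read_state();print(s['position'],s['tcp_rot'])
c=cams.capture("wrist");np.savez("w5.npz",p=s['position'],R=s['tcp_rot'],**c);a=cv2.resize(c["image"][:270,160:460],(400,360),interpolation=3)
c=cams.capture("side");np.savez("side2.npz",**c);b=cv2.resize(c["image"][170:260,300:400],(400,360),interpolation=3)
cv2.imwrite("pics/ts2.png",np.hstack([a,b]))
E
```

```text
time_s: 8.28
position: [0.5099, -0.042, 0.0184]
tcp_rot: [[0.217, 0.976, 0.0], [0.976, -0.217, -0.0], [-0.0, 0.0, -1.0]]
force: [0.5, -0.1, -1.3]
opening: 0.313
grasp_force: 0.0
time_s: 8.78
position: [0.5115, -0.0424, 0.1507]
tcp_rot: [[0.217, 0.976, 0.006], [0.976, -0.217, -0.002], [-0.001, 0.006, -1.0]]
force: [-0.1, -0.4, -0.9]
opening: 0.451
grasp_force: 0.0
[ 0.51151832 -0.04240075  0.15074129] [[ 2.16738541e-01  9.76210122e-01  6.18074227e-03]
 [ 9.76229555e-01 -2.16730852e-01 -1.89591704e-03]
 [-5.11255871e-04  6.44474157e-03 -9.99979102e-01]]
```

View pics/ts2.png

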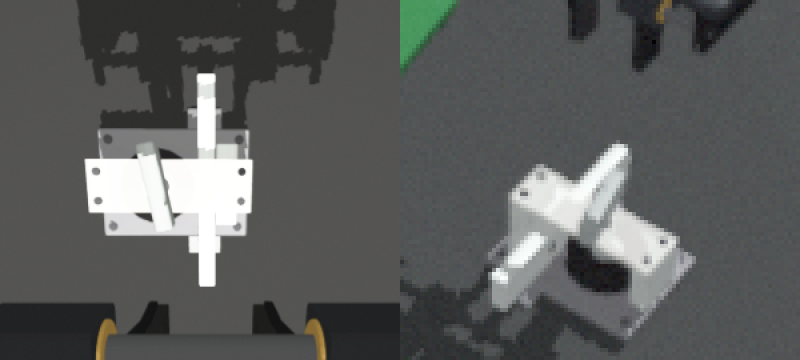

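The wrist crop shows the gauge through the channel from (206,73) to (206,286), upright. The bridge spans (86–252, 158–213) and the bar runs from about (147,145) to (164,230). I'll work out the bolt axis and the bar angle.

Run:
```python
import numpy as np
from h import *
c=wcam(np.load("w5.npz"))
f=lambda x,y,z:ray(c,x*.75+160-.1,y*.75-.1,z)[:2]
r=np.radians(-12.6);R=np.array([[np.cos(r),-np.sin(r)],[np.sin(r),np.cos(r)]]);o=np.array([.5247,.0143])
for n,z,pts in[("bridge",.049,[(85,159),(250,158),(252,213),(87,212)]),("base",.008,[(98,128),(248,128),(246,235),(105,235)]),("bar",.074,[(147,145),(164,230)]),("gauge",.038,[(206,73),(206,286)])]:
    P=np.array([f(x,y,z) for x,y in pts]);print(n,P.round(4).tolist(),"mean",P.mean(0).round(4),"guide mm",((P-o)@R*1e3).round(1).tolist(),((P.mean(0)-o)@R*1e3).round(1))
d=P=np.array([f(x,y,.074) for x,y in[(147,145),(164,230)]]);d=P[0]-P[1];print("bar yaw",np.degrees(np.arctan2(-d[0],d[1])),np.linalg.norm(d))
```

```text
bridge [[0.4464, 0.0512], [0.5562, 0.0275], [0.5505, -0.0095], [0.4369, 0.0166]] mean [0.4975 0.0215] guide mm [[-84.5, 19.0], [27.8, 19.8], [30.3, -17.6], [-86.1, -16.9]] [-28.1   1.1]
base [[0.4506, 0.0749], [0.5636, 0.0498], [0.5459, -0.0319], [0.4319, -0.0063]] mean [0.498  0.0216] guide mm [[-85.5, 43.0], [30.2, 43.2], [30.8, -40.4], [-86.1, -40.4]] [-27.7   1.3]
bar [[0.4933, 0.0485], [0.4905, -0.0044]] mean [0.4919 0.0221] guide mm [[-38.1, 26.6], [-29.3, -25.7]] [-33.7   0.4]
gauge [[0.539, 0.0878], [0.5059, -0.0586]] mean [0.5225 0.0146] guide mm [[-2.1, 74.8], [-2.4, -75.2]] [-2.2 -0.2]
bar yaw -3.1064389456145673 0.053033809185733055
```

```bash
python3 -m inch '[[-1,3,0,5,4],[-1.83,6.4,0,9.4,4],[-1.83,6.4,-3,9.4,4],[-1.83,6.4,-6,9.4,4],[-1.83,6.4,-6,9.4,4],[-1.83,6.4,-6,9.4,4],[-1.83,6.4,-6,9.4,4]]'; python3 -c "
from rig import readout;s=readout.read_state();print(s['position'],s['joint_positions'])"
```

```text
time_s: 9.47
position: [0.4913, 0.0218, 0.0879]
tcp_rot: [[0.055, 0.998, -0.002], [0.998, -0.055, 0.0], [0.0, -0.002, -1.0]]
force: [-0.4, -0.4, 0.9]
opening: 0.465
grasp_force: 0.0
[0.49125336 0.02184639 0.0878884 ] [-1.04993427e+01  3.28276234e+01  1.07717841e+02 -3.28396263e-04
  3.95534447e+01 -7.34794940e+00]
```

```bash
python3 -m inch '[[0.05,0.03,-1.5,0,4],[0.05,0.03,-3.3,0,4],[0.05,0.03,-3.3,0,4],[0.05,0.03,-3.3,0,0],[0.05,0.03,-3.3,0,0],[0.05,0.03,-3.3,0,0],[0.05,0.03,-3.3,0,0],[0.05,0.03,-3.3,0,0],[0.05,0.03,-3.3,0,0]]'; python3 -m inch '[[0,0,0,4,0],[0,0,0,8,0],[0,0,0,12,0],[0,0,0,16,0],[0,0,0,20,0],[0,0,0,20,0]]'; python3 -c "
from rig import readout;s=readout.read_state();print(s['position'],s['moment'])"
```

```text
time_s: 10.22
position: [0.4904, 0.0224, 0.0559]
tcp_rot: [[0.053, 0.999, -0.003], [0.999, -0.053, -0.0], [-0.0, -0.003, -1.0]]
force: [-2.8, -1.6, 7.0]
opening: 0.139
grasp_force: 32.9
time_s: 10.72
position: [0.4904, 0.0225, 0.0559]
tcp_rot: [[-0.292, 0.956, -0.003], [0.956, 0.292, 0.0], [0.001, -0.003, -1.0]]
force: [-3.9, 0.6, 6.5]
opening: 0.135
grasp_force: 32.8
[0.49041882 0.02247758 0.05591814] [-0.14005563  0.46817999  0.00625797]
```

```bash
python3 -m inch '[[0,0,0.1,5,0],[0,0,0.1,10,0],[0,0,0.1,15,0],[0,0,0.1,20,0],[0,0,0.1,25,0],[0,0,0.1,30,0]]'; python3 -m inch '[[0,0,0,5,0],[0,0,0,10,0],[0,0,0,15,0],[0,0,0,20,0],[0,0,0,22,0],[0,0,0,22,0],[0,0,0,22,0]]'; python3 -c "
from rig import readout;s=readout.read_state();print(s['position'],s['moment'])"
```

```text
time_s: 11.22
position: [0.4904, 0.0225, 0.056]
tcp_rot: [[-0.732, 0.681, -0.003], [0.681, 0.732, 0.001], [0.003, -0.002, -1.0]]
force: [-1.7, -0.3, -1.8]
opening: 0.137
grasp_force: 32.7
time_s: 11.8
position: [0.4905, 0.0226, 0.056]
tcp_rot: [[-0.932, 0.361, -0.003], [0.361, 0.932, 0.0], [0.003, -0.001, -1.0]]
force: [-3.3, -0.3, -2.0]
opening: 0.138
grasp_force: 32.6
[0.49046765 0.02259163 0.05596869] [-0.10952678  0.32005941 -0.08234896]
```

```bash
python3 -m inch '[[0,0,0,0,3],[0,0,0,0,3],[0,0,0,0,3],[0,0,0,0,4],[0,0,3,0,4],[0,0,6,0,4],[0,0,9,-7,4],[0,0,10,-14,4],[0,0,10,-21,4],[0,0,10,-28,4]]'; python3 -m inch '[[0.5,-1,0,-7,4],[1,-2,0,-14,4],[1.5,-3,0,-21,4],[2,-4,0,-28,4],[2,-5,0,-35,4],[2,-6.4,0,-42,4],[2,-6.4,0,-49,4],[2,-6.4,0,-53.4,4],[2,-6.4,0,-53.4,4],[2,-6.4,0,-53.4,4]]'
python3 - <<'E'
from rig import readout,cams
import cv2,numpy as np
s=readout.read_state();print(s['position'],s['tcp_rot'])
c=cams.capture("wrist");np.savez("w6.npz",p=s['position'],R=s['tcp_rot'],**c);a=cv2.resize(c["image"][:270,160:460],(600,540),interpolation=3)
cv2.imwrite("pics/w6.png",a)
E
```

```text
time_s: 12.63
position: [0.4933, 0.0222, 0.1579]
tcp_rot: [[-0.65, 0.76, 0.004], [0.76, 0.65, -0.001], [-0.003, 0.003, -1.0]]
force: [0.1, -0.4, 0.0]
opening: 0.461
grasp_force: 0.0
time_s: 13.47
position: [0.5122, -0.0418, 0.1564]
tcp_rot: [[0.215, 0.977, 0.001], [0.977, -0.215, -0.0], [-0.0, 0.001, -1.0]]
force: [-0.9, 0.4, 0.3]
opening: 0.459
grasp_force: 0.0
[ 0.51220907 -0.04178721  0.15636501] [[ 2.14927891e-01  9.76629757e-01  5.65414268e-04]
 [ 9.76629919e-01 -2.14927821e-01 -1.81664538e-04]
 [-5.58957369e-05  5.91245267e-04 -9.99999824e-01]]
```

View pics/w6.png

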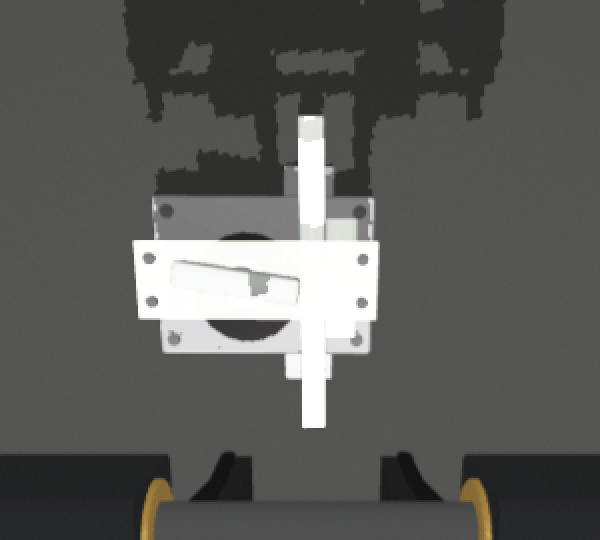

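The crop shows the bar from (172,272) to (298,291), which is about 8.6° short of straight across, so the bolt is at about 1.42 rad. The gauge is still centred from (312,116) to (314,428), against the fence. Next I'll grip its left end.

```bash
python3 -m inch '[[0.8,3.6,0,0,4],[1.6,7.2,0,0,4],[2.4,11,0,0,4],[2.4,11.3,-3,0,4],[2.4,11.3,-6,0,4],[2.4,11.3,-9,0,4],[2.4,11.3,-9,0,4],[2.4,11.3,-9,0,4],[2.4,11.3,-9,0,4]]'
python3 - <<'E'
from rig import readout,cams
import cv2,numpy as np
from h import *
s=readout.read_state();print(s['position'])
c=cams.capture("wrist");w=dict(p=s['position'],R=s['tcp_rot'],**c);np.savez("w7.npz",**w)
cv2.imwrite("pics/w7.png",c["image"]);k=wcam(w);g=cv2.cvtColor(c["image"],6)
R=np.asarray(s['tcp_rot']);p=np.asarray(s['position'])
for v in range(150,250,12):
    i=np.where(g[v,250:390]>200)[0]+250
    if len(i):print(v,i[0],i[-1],[((ray(k,u,v,.038)-p)@R*1e3).round(1)[:2].tolist() for u in(i[0]-.5,i[-1]+.5)])
E
```

```text
time_s: 14.27
position: [0.5369, 0.0713, 0.0672]
tcp_rot: [[0.216, 0.976, 0.002], [0.976, -0.216, -0.0], [0.0, 0.002, -1.0]]
force: [0.4, -0.1, 0.8]
opening: 0.459
grasp_force: 0.0
[0.53685691 0.07127753 0.06723074]
198 308 322 [[21.8, -6.5], [21.8, 4.1]]
210 307 323 [[12.9, -7.3], [12.9, 4.9]]
222 307 324 [[3.8, -7.4], [3.8, 5.6]]
234 307 323 [[-5.5, -7.5], [-5.5, 4.9]]
246 307 342 [[-15.0, -7.6], [-15.0, 19.1]]
```

```bash
python3 -m inch '[[-0.1,0,-2,0,4],[-0.1,0,-4,0,4],[-0.1,0,-4.9,0,4],[-0.1,0,-4.9,0,4],[-0.1,0,-4.9,0,4],[-0.1,0,-4.9,0,1],[-0.1,0,-4.9,0,0],[-0.1,0,-4.9,0,0],[-0.1,0,-4.9,0,0],[-0.1,0,-4.9,0,0]]'; python3 -m inch '[[0,0,0.05,0,0],[0.11,0.5,0.05,0,0],[0.22,1,0.05,0,0],[0.22,1,0.05,0,0]]'
```

```text
time_s: 15.15
position: [0.5352, 0.0713, 0.0177]
tcp_rot: [[0.217, 0.976, 0.001], [0.976, -0.217, -0.0], [0.0, 0.001, -1.0]]
force: [0.4, 1.0, -0.2]
opening: 0.166
grasp_force: 0.0
time_s: 15.48
position: [0.5375, 0.0823, 0.0177]
tcp_rot: [[0.216, 0.976, 0.0], [0.976, -0.216, 0.0], [0.0, 0.0, -1.0]]
force: [0.4, 1.0, -0.3]
opening: 0.134
grasp_force: 30.0
```

```bash
python3 -m inch '[[0.33,1.5,0.05,0,0],[0.66,3,0.1,0,0],[1,4.5,0.1,0,0],[1.33,6,0.1,0,0],[1.67,7.5,0.1,0,0],[2,9,0.1,0,0],[2.33,10.5,0.1,0,0],[2.66,12,0.1,0,0],[2.66,12,0.1,0,0]]'; python3 -m inch '[[0.33,1.5,0,0,0],[0.45,2.2,0,0,0],[0.45,2.2,0,0,0],[0.45,2.2,-0.4,0,0],[0.45,2.2,-0.8,0,0],[0.45,2.2,-0.8,0,0],[0.45,2.2,-0.8,0,0]]'
```

```text
time_s: 16.23
position: [0.5645, 0.2042, 0.0187]
tcp_rot: [[0.214, 0.977, 0.002], [0.977, -0.214, 0.001], [0.001, 0.001, -1.0]]
force: [0.1, 0.2, -0.7]
opening: 0.131
grasp_force: 30.0
time_s: 16.82
position: [0.5678, 0.2227, 0.0102]
tcp_rot: [[0.218, 0.976, -0.001], [0.976, -0.218, -0.0], [-0.001, -0.001, -1.0]]
force: [0.1, 0.4, -0.3]
opening: 0.137
grasp_force: 30.0
```

```bash
python3 -m inch '[[0,0,-0.05,0,0],[0,0,-0.05,0,0],[0,0,-0.05,0,3],[0,0,-0.05,0,3],[0,0,-0.05,0,3],[0,0,-0.05,0,3],[0,0,2,0,3],[0,0,5,0,4],[0,0,9,0,4],[0,0,13,0,4]]'; python3 -m inch '[[-3,0,3,0,4],[-5,-3,6,0,4],[-5,-7,6,0,4],[-5,-10,6,0,4],[-5,-13,6,0,4],[-5,-13,6,0,4],[-5,-13,6,0,4],[-5,-13,6,0,4]]';python3 - <<'E'
from rig import readout,cams
import cv2,numpy as np
s=readout.read_state();print(s['position'])
c=cams.capture("wrist");np.savez("w8.npz",p=s['position'],R=s['tcp_rot'],**c)
b=cams.capture("side")["image"]
cv2.imwrite("pics/w8.png",np.hstack([cv2.resize(c["image"][:270,160:460],(450,405)),cv2.resize(b[150:330,250:400],(338,405))]))
E
```

```text
time_s: 17.65
position: [0.5673, 0.2231, 0.1413]
tcp_rot: [[0.217, 0.976, -0.003], [0.976, -0.217, -0.001], [-0.001, -0.003, -1.0]]
force: [0.6, -0.6, -0.6]
opening: 0.442
grasp_force: 0.0
time_s: 18.32
position: [0.5183, 0.0935, 0.2008]
tcp_rot: [[0.218, 0.976, 0.0], [0.976, -0.218, 0.001], [0.001, -0.0, -1.0]]
force: [-0.5, -0.0, -0.3]
opening: 0.463
grasp_force: 0.0
[0.51825782 0.09353777 0.20082487]
```

View pics/w8.png

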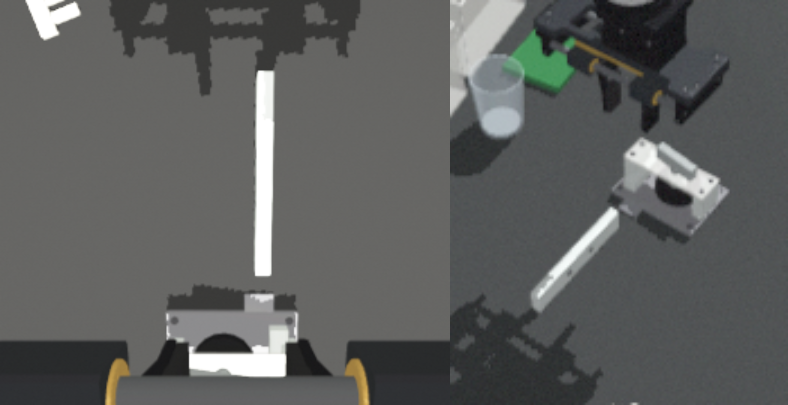

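The gauge stands on the bench clear of the ramp, from (264,70) to (262,275) in the wrist crop. The bar is still across the channel and the arm touches nothing, so I'll hand in.

```bash
python3 -c "
from rig import bot;print(bot.hand_in())"
```

```text
the job is handed in; nothing more can be done
None
```

The job is handed in at about 18 s of the 58 s (hand-in printed no verdict): the gauge was centred in the channel, the bolt set to about 1.42 rad (about 0.75 mm of play), and the gauge drawn out on the left with almost no force and left standing on the bench clear of the guide, with the arm touching none of the surrounding items.

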